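Score three target cards with the hanging stylus

ROBOT

A 7-joint arm with a two-finger parallel gripper is mounted at the origin on the work surface. World frame = base frame: x ahead of the robot, y to its left, z up, the work surface at z = 0. Lengths are in m, angles in rad, forces in N, time in s.
With the tool pointing down it reaches from about 0.4 to 0.875 m from the base axis. Payload 4.4 kg.
Tool frame: the origin (TCP) lies at the centre of the arm's flange, where the gripper is bolted on; the fingertips stand env.tip_extent ahead of it and the grasp point (between the pads) lies 155 mm ahead of it (env.tip_extent is the distance from the TCP to the fingertips, in m); z points along the fingers, y is the line along which they close (so a half turn about z gives the same grasp; the last joint's range is limited). The gripper opens to 85 mm and grips with 20 to 120 N. Pads are 22 mm wide; open, the fingers measure 114 mm over their backs; the gripper's body (76 mm by 85 mm) begins 54 mm behind the grasp point. The pads swing forward as they close: fully open they stand 13 mm farther back than shut.
Start: joints at [-1.309, 0.628, 0.038, 1.517, -0.027, 0.996, -0.02], TCP at [0.209, 0.615, 0.405] pointing down, gripper open.
Joint ranges: [-3.06, 3.06], [-0.37, 2.12], [-1.25, 1.32], [0.18, 2.47], [-1.1, 4.24], [0.23, 1.98], [-2.94, 2.94]. Speed limits (rad/s): [2.57, 2.57, 3.14, 3.14, 3.14, 3.14, 3.14].

INTERFACE

Orientations are given as [roll, pitch, yaw] about the fixed x, y, z axes, in that order (R = Rz(yaw) Ry(pitch) Rx(roll)).
In Python, from plant import env gives the robot as it stands. Calls block until the motion is done:
- env.move_pose(position, orientation): joint-space move of the TCP to a pose.
- env.line_to(position, ori=None, feed=0.15, max_force=None): straight line of the TCP; ori=None keeps the orientation; feed is the mean speed in m/s. With max_force (N) it stops when the force on the tool has changed by that much, and returns True; else False.
- env.move_j(angles): joint-space move.
- env.gripper_open() and env.gripper_close(force=None): open the fingers fully, or close them until they stop; force is the grip in N (None keeps the last).
- env.wait(seconds).
- env.ik(position, orientation): joint angles nearest the present ones, or None.
- env.read_camera(name): name is "scene" or "top"; returns the picture (384x512x3 uint8, blue, green, red); there is no depth.
- env.calibration(name): a dict with "mtx" (3x3 intrinsics, pixels), "T" (4x4, takes a point from camera to world coordinates). Camera axes: x right, y down, z forward; pixel columns grow to the right and rows downward; lengths in m; the calibration is good to about 2 mm. A picture is of the moment at which its call begins. calibration takes no time and is no camera call.
A pose or a line that the arm cannot do raises env.MotionError and nothing moves.
- env.hand_in(): hands the job in; it is judged then, once.
Readings, each from a call of its own:
- env.get_time_s(): time.
- env.get_q(): joint angles.
- env.get_qvel(): joint speeds.
- env.get_joint_efforts(): joint torques, N m.
- env.get_eef_pos(): TCP position.
- env.get_tool_rot(): TCP orientation.
- env.get_wrist_force(): force on the tool from outside, world axes, zero at the start.
- env.get_ft_torque(): the same for the moment, N m.
- env.get_finger_gap(): opening from 0.0 (shut) to 1.0 (fully open).
- env.get_finger_force(): force on a finger pad.
Only numpy, scipy, OpenCV 4.12 (cv2) and the standard library are available. Lean on these libraries where they do the work, as an engineer would, in place of code of your own. Each camera call takes 0.05 s, during which the arm holds its last target. There are 200 camera calls.

TASK

Take the scoring stylus off its fork hook and touch its sprung tip gently on the centre dot of each of the three target cards: first the card with the largest bull, then the middle-sized one, then the smallest, resting the tip on each dot for about half a second. Then hang the stylus back in the same fork hook, upright with its collar down between the lips, and let go; leave the other things on the table where they are.

Things in the scene. Friction and masses are not known exactly. Their poses are not given: they have to be found in the camera images.
- stylus: scoring stylus, 166 mm long, 0.17 kg, hanging upright in the stand's fork. Origin: centre of the underside of its aluminium collar (disc 42 mm across, 6 mm thick); z up along the stylus. Grey square grip 26 x 26 mm from 6 to 66 mm above the origin, its faces square to x and y, which at the start are the stand's. Below the origin a steel shaft 14 mm across, 78 mm long, then the tip
- stylus_tip (a point): round point of the thin tip (8 mm across), 100 mm below the stylus origin along its axis. The tip is sprung: it slides up into the shaft by up to 10 mm, from about 1 N, fully in at about 3.5 N
- stand: fixed steel stand: base plate 130 x 100 mm, two thin posts, on top a two-pronged fork hook open to the stand's -x (roughly towards the robot). Origin: on the table straight below the hang point; x points from the mouth to the posts (42 to 52 mm behind the hang point), z up. All of it is below 158 mm
- hang (a point): on top of the prongs, midway between them, 150 mm above the table; the stylus origin lies here when hung. Axes as the stand's. Slot 22 mm wide, open from 26 mm behind this point to the mouth 34 mm in front; prongs 15 mm wide, 8 mm thick. Lips 8 mm high, 28 to 34 mm in front and behind, keep the collar in: lift it over 8 mm to pass the mouth
- frame: fixed scoring frame lying on the table: board 115 x 305 mm, long along its y, rims 14 mm high. Origin: centre of its underside. The three cards lie in a row along its y, 95 mm apart, in any order
- large_card: fixed white card 85 x 85 x 4 mm in the frame with the largest printed bull: dark ring 76 mm across, with a dark centre dot 12 mm across. Origin: centre of its underside, straight below the dot; its top is 4 mm above the origin (14 mm above the table)
- medium_card: the same white card with the middle-sized bull: dark ring 54 mm across, centre dot 12 mm. Origin: centre of its underside, below the dot; top 4 mm above
- small_card: the same white card with the smallest bull: dark ring 34 mm across, centre dot 12 mm. Origin: centre of its underside, below the dot; top 4 mm above
- flask: bystander: dark steel drinking flask, 70 mm across, 200 mm high, standing; origin under its centre
- stapler: bystander: white and black stapler 30 x 150 x 42 mm, long along its y; origin centre of its underside
- case: bystander: closed dark accessory case 90 x 150 x 50 mm; origin centre of its underside
Things that resemble listed ones, but are neither listed nor needed, are in the scene too. Leave any pink look-alike of the stand alone.

How it is judged:
By the outcome, as a careful person would: the job done as asked, in the order asked, and still so for the second after the job is handed in, with the robot touching nothing.
It also fails if it takes over 64 s, if anything falls off the work surface, if the arm or the gripper's body presses on something with over 40 N, if the wrist force passes 120 N, or if a joint passes its speed limit or range.

## Working session

There is one attempt and no reset: what is moved stays moved. The work goes in short steps, each a Python script; the robot and the scene stay as the last script left them, time stands still between calls to the robot, and variables do not carry over. Pictures are saved under pics/ and viewed, at most 10 in all, crops included, and the job is handed in when it is done.

```bash
mkdir -p pics; ls; python3 - <<'E'
from plant import env
import cv2,numpy as np
for n in("scene","top"):
    im=env.read_camera(n); cv2.imwrite(f"pics/{n}0.png",im); np.save(f"pics/{n}0.npy",im)
    c=env.calibration(n); print(n,c["mtx"].tolist(),np.round(c["T"],4).tolist())
print(env.tip_extent,env.get_time_s(),env.get_tool_rot(),env.get_wrist_force())
E
```

```text
pics
scene [[356.95790539442953, 0.0, 255.89637340573375], [0.0, 356.95790539442953, 194.17965670323943], [0.0, 0.0, 1.0]] [[-0.639, 0.5437, -0.5441, 1.1069], [0.7692, 0.4489, -0.4548, 0.4016], [-0.003, -0.7091, -0.7051, 0.8637], [0.0, 0.0, 0.0, 1.0]]
top [[353.87019273716857, 0.0, 262.2440849896614], [0.0, 353.87019273716857, 188.17051323352953], [0.0, 0.0, 1.0]] [[0.0189, -0.9956, 0.092, 0.4357], [-0.9998, -0.0186, 0.0045, -0.0666], [-0.0027, -0.0921, -0.9957, 1.0432], [0.0, 0.0, 0.0, 1.0]]
0.1734 0.1 [-3.13986952e+00 -3.82530254e-06  2.81382934e+00] [ 0.08307604  0.68378423 -0.25526374]
```

View pics/scene0.png

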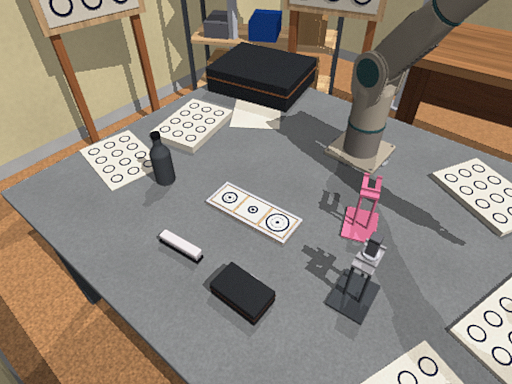

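View pics/top0.png

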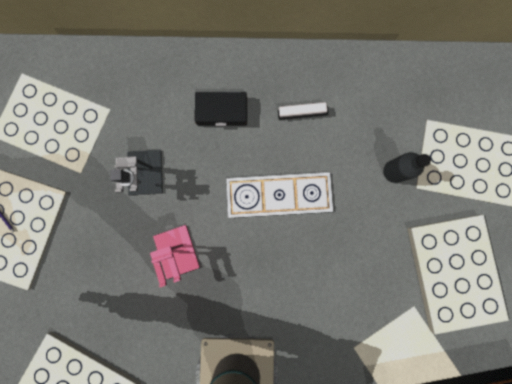

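The scene view shows two stand-like objects. The grey one at scene (365,260), top (135,173) holds the stylus. The pink one at scene (368,195), top (172,255) is the look-alike to leave alone. The frame is at top (280,195), with the cards running large (246,196), small (279,195) and medium (312,193). I'll confirm the grey stand in an enlarged crop.

```bash
python3 - <<'E'
import cv2,numpy as np
s=np.load("pics/scene0.npy");t=np.load("pics/top0.npy")
a=cv2.resize(s[230:325,315:395],None,fx=5,fy=5,interpolation=cv2.INTER_CUBIC)
b=cv2.resize(t[140:205,105:170],(400,400),interpolation=cv2.INTER_CUBIC)
o=np.zeros((475,800,3),np.uint8);o[:,:400]=a;o[:400,400:]=b
cv2.imwrite("pics/crop1.png",o)
E
```

```text
(no output)
```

View pics/crop1.png

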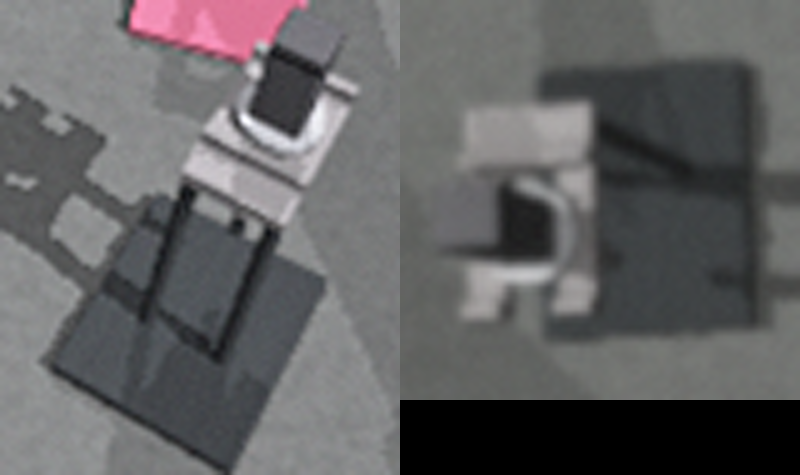

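Confirmed: the grey stand holds the stylus. Its fork mouth points down in the top picture (world -x, towards the robot), and its bridge and posts are on the +x side. The grip top is around top pixel (116,175) and scene pixel (377,238). Next I'll measure the grip top, fork, base and dots in both views.

```bash
cat > h.py <<'E'
import cv2,numpy as np
from plant import env
C={n:env.calibration(n) for n in("scene","top")}
def ray(n,p):
    c=C[n]; d=c["T"][:3,:3]@np.linalg.inv(c["mtx"])@np.array([p[0],p[1],1.]); return c["T"][:3,3],d
def plane(n,p,z):
    o,d=ray(n,p); return (o+d*(z-o[2])/d[2])
def tri(ps,pt):
    o1,d1=ray("scene",ps);o2,d2=ray("top",pt)
    s=np.linalg.lstsq(np.c_[d1,-d2],o2-o1,rcond=None)[0]
    a=o1+s[0]*d1;b=o2+s[1]*d2; return (a+b)/2,np.linalg.norm(a-b)
E
python3 - <<'E'
from h import *
s=np.load("pics/scene0.npy");t=np.load("pics/top0.npy")
def dot(im,p,r=4,up=8):
    p=np.array(p); pt=cv2.getRectSubPix(cv2.cvtColor(im,cv2.COLOR_BGR2GRAY),(2*r+1,2*r+1),tuple(map(float,p)))
    w=np.clip(float(np.percentile(pt,70))-pt.astype(float)-25,0,None)
    # keep only blob at the centre
    n,l=cv2.connectedComponents((w>0).astype(np.uint8),connectivity=4)
    ids=[l[r+i,r+j] for i in(-1,0,1) for j in(-1,0,1) if l[r+i,r+j]]
    w=w*(l==max(set(ids),key=ids.count)); y,x=np.mgrid[-r:r+1,-r:r+1]
    return p+[(w*x).sum()/w.sum(),(w*y).sum()/w.sum()],(w>0).sum()
D={}
for n,a,b in(("large",(278,223),(246,196)),("small",(253,210),(279,195)),("medium",(230,198),(312,193))):
    (pa,na),(pb,nb)=dot(s,a),dot(t,b); P,e=tri(pa,pb)
    print(n,pa.round(1),na,pb.round(1),nb,P.round(4),round(e,4),plane("scene",pa,.014).round(4),plane("top",pb,.014).round(4)); D[n]=P
print(np.diff([D[k][:2] for k in("large","small","medium")],axis=0))
g=lambda im,x0,x1,y:im[y,x0:x1].tolist()
# grey-level patches for choosing masks
print("top gray");print(cv2.cvtColor(t,cv2.COLOR_BGR2GRAY)[154:196,108:138])
print("scene gray");print(cv2.cvtColor(s,cv2.COLOR_BGR2GRAY)[230:258,362:388])
E
```

```text
large [276.9 221.9] 12 [246.4 196.3] 20 [ 0.5059 -0.016   0.0167] 0.0007 [ 0.5038 -0.0171  0.014 ] [ 0.5062 -0.0162  0.014 ]
small [252.8 209.1] 50 [278.9 194.3] 8 [ 0.5128 -0.1098  0.0164] 0.0025 [ 0.5104 -0.1102  0.014 ] [ 0.5137 -0.111   0.014 ]
medium [229.3 196.9] 9 [311.4 192.5] 16 [ 0.5202 -0.2048  0.0175] 0.0006 [ 0.5177 -0.207   0.014 ] [ 0.5207 -0.2055  0.014 ]
[[ 0.00693001 -0.09379304]
 [ 0.00746174 -0.09497932]]
top gray
[[113 114 112 ...  60  59  57]
 [115 114 114 ...  67  61  59]
 [114 116 115 ...  99  72  61]
 ...
 [ 98  98  97 ...  64  69  67]
 [ 99  98  99 ...  65  69  74]
 [ 98  99  99 ...  84  88  91]]
scene gray
[[151 152 156 155 155 155 154 152 154 152 154 151 145 169 149 118 120 116
  118 121 124 119 117 117 119 124]
 [153 153 153 149 154 152 151 153 153 154 152 136 124 141 130 114 120 119
  122 124 123 121 121 120 121 120]
 [153 153 153 152 152 153 153 153 155 155 128 112 119 122 116 114 119 122
  121 121 125 121 122 117 118 121]
 [153 150 153 152 153 151 151 153 157 152 109 107 118 118 125 119 115 120
  117 117 123 118 119 122 120 117]
 [152 154 151 152 152 1
[... 1893 characters left out ...]
90 212 224
  194 177 171 180 158 126 120 120]
 [113 185 137  47  47  52  61  58  57  61  61  61  62  61  74 164 236 228
  197 188 192 200 162 122 118 117]
 [104 234 220 128  75  49  48  57  65  59  59  64  55  65 105 216 241 228
  201 185 194 186 139 117 122 121]
 [ 59 194 250 218 163 118  77  52  52  55  59  56  51  73 149 226 236 222
  197 188 197 158 118 118 121 123]
 [ 81  99 172 210 218 202 164 119  77  48  55  55  56 107 184 232 235 222
  192 191 182 135 116 118 120 121]
 [145  92 105 173 204 213 217 200 156 115  73  43  66 148 194 223 233 216
  193 193 152 120 120 121 121 120]
 [190 140  98 107 164 200 210 211 216 200 155 107 130 192 203 223 211 188
  194 170 125 114 116 118 116 118]]
```

```bash
python3 - <<'E'
from h import *
t=np.load("pics/top0.npy"); s=np.load("pics/scene0.npy")
P,e=tri((376.8,237.6),(116.2,175.1)); print("grip top",P.round(4),round(e,4), plane("scene",(376.8,237.6),.216).round(4),plane("top",(116.2,175.1),.216).round(4))
k=lambda pts,n,z:np.array([plane(n,p,z)[:2] for p in pts])
bs=[(324,303),(361,324),(380,287),(346,269)]
bt=[(105+(x-400)/6.154,140+y/6.154) for x,y in((545,68),(748,62),(757,328),(545,340))]
def rect(xy):
    c,wh,a=cv2.minAreaRect((xy*1000).astype(np.float32)); return np.round(c,1),np.round(wh,1),round(a,1)
print("base scene",rect(k(bs,"scene",.008)));print("base top",rect(k(bt,"top",.008)))
ft=[(105+(x-400)/6.154,140+y/6.154) for x,y in((468,105),(595,102),(598,313),(460,320))]
print("fork top",k(ft,"top",.15).round(4).tolist(),rect(k(ft,"top",.15)))
g=cv2.cvtColor(t,cv2.COLOR_BGR2GRAY)
m=np.zeros_like(g);m[148:198,126:168]=(g[148:198,126:168]<86)*255
m=cv2.morphologyEx(m,cv2.MORPH_OPEN,np.ones((3,3)))
c=max(cv2.findContours(m,0,2)[0],key=cv2.contourArea)
print("base mask",rect(k(c[:,0].astype(float),"top",.008)))
hsv=cv2.cvtColor(t,cv2.COLOR_BGR2HSV)
m=np.zeros_like(g);m[150:200,105:140]=(g[150:200,105:140]>140)*255
c=np.vstack([x for x in cv2.findContours(m,0,2)[0] if cv2.contourArea(x)>3])
print("fork mask",rect(k(c[:,0].astype(float),"top",.15)))
E
```

```text
grip top [0.5365 0.2854 0.2115] 0.0032 [0.5393 0.2875 0.216 ] [0.5367 0.282  0.216 ]
base scene (array([574.5, 288.2]), array([128.3, 101.6]), 4.6)
base top (array([571.6, 283. ]), array([131.7, 101.2]), 3.1)
fork top [[0.5912, 0.3129], [0.5934, 0.2601], [0.5055, 0.2543], [0.5015, 0.3111]] (array([548.1, 285.6]), array([89.6, 56.9]), 3.8)
base mask (array([573.4, 276.9]), array([132.4, 114.2]), 4.5)
fork mask (array([549.7, 287.7]), array([84.3, 51.1]), 3.0)
```

Every measurement agrees: stylus and hang point about (0.538, 0.285), yaw about +3.5°. Grip top is 0.2115 m measured against 0.216 m from the text, and the dots are 94–95 mm apart at z about 0.014–0.017. Next: approach the stylus, look, and grasp.

```bash
cat >> h.py <<'E'
YAW=0.061; H=np.array([.5385,.2853]); ORI=[np.pi,0,YAW+np.pi]; GZ=.345
DOT={"large":(.5050,-.0166),"medium":(.5192,-.2062),"small":(.5120,-.1106)}
E
python3 - <<'E'
from h import *
for o in(0,np.pi):
    o=[np.pi,0,YAW+o]
    for p in([*H,.44],[*H,GZ],[*H,.47],[.505,-.0166,.30],[.519,-.206,.26]):
        q=env.ik(p,o); print(None if q is None else np.round(q,2))
env.move_pose([*H,.44],ORI)
print(env.get_time_s(),env.get_eef_pos(),env.get_tool_rot())
np.save("pics/pre.npy",env.get_wrist_force()); print(env.get_wrist_force())
a,b=env.read_camera("scene"),env.read_camera("top")
cv2.imwrite("pics/pre.png",np.hstack([cv2.resize(a[150:290,300:420],(400,467)),cv2.resize(b[130:220,80:170],(400,467))]))
E
```

```text
[-0.99  0.65  0.79  1.61 -0.5   1.1  -1.58]
[-0.95  0.75  0.72  1.71 -0.6   0.92 -1.5 ]
[-1.    0.62  0.8   1.57 -0.47  1.16 -1.61]
[-0.45  0.68  0.67  2.03 -0.68  0.66 -0.85]
[ 0.01  0.76  0.51  1.91 -0.61  0.63 -0.61]
[-0.51  0.53 -0.03  1.59  0.02  1.02  1.08]
[-0.5   0.64 -0.06  1.7   0.05  0.81  1.05]
[-0.52  0.51 -0.02  1.55  0.01  1.08  1.09]
[ 0.02  0.58 -0.07  2.02  0.07  0.55  1.54]
[ 0.41  0.7  -0.12  1.9   0.15  0.55  1.82]
1.8083 [0.53777808 0.28672321 0.43990073] [ 3.14066618e+00 -5.42404337e-04 -3.07849814e+00]
[-0.72997929 -1.27864551 -0.06192888]
```

View pics/pre.png

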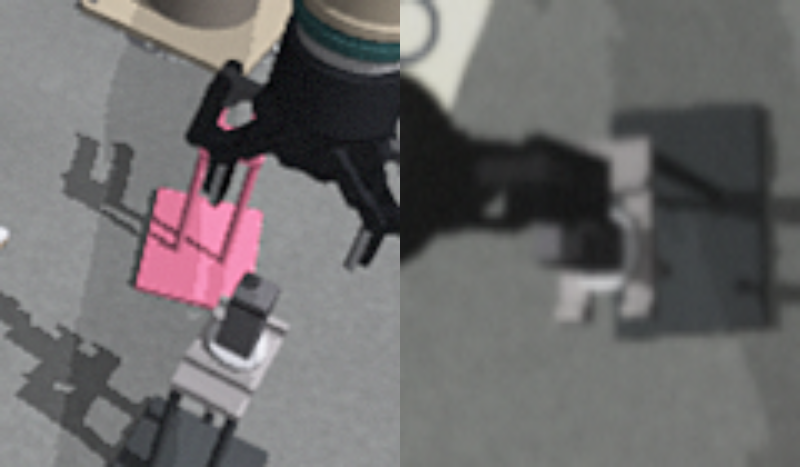

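The picture shows the open fingers above the grip and straddling it. The fingertips are at about scene (363,208) and (406,229). I'll compare their midpoint with the commanded point, then descend and grasp.

```bash
python3 - <<'E'
from h import *
a,b=plane("scene",(363,208.5),.28),plane("scene",(406.5,228.6),.28)
m=(a+b)/2; print(a.round(3),b.round(3),m.round(4),env.get_eef_pos())
if np.linalg.norm(m[:2]-H)>.02: raise SystemExit("off")
env.line_to([*H,GZ],ORI,feed=.1,max_force=8)
print(env.get_eef_pos(),env.get_wrist_force())
env.gripper_close(force=50); env.wait(.2)
print(env.get_time_s(),env.get_eef_pos(),env.get_finger_gap(),env.get_finger_force(),env.get_wrist_force(),env.get_ft_torque())
E
```

```text
[0.539 0.238 0.28 ] [0.533 0.336 0.28 ] [0.5364 0.287  0.28  ] [0.5378026  0.28671733 0.43988605]
[0.53878423 0.28547673 0.34565057] [0.51761896 0.01217769 0.25361514]
3.7833 [0.53860265 0.28517776 0.34527759] 0.2982110971947613 49.45016026496887 [-0.25154611 -1.45354674  3.82081734] [-0.15878886  0.1898328   0.02268119]
```

The grasp holds: the gap is 25 mm on the 26 mm grip. Now I'll lift it straight up out of the slot, carry it over the large card, and check the tip in both views.

```bash
python3 - <<'E'
from h import *
np.save("pics/grasp.npy",env.get_eef_pos())
print(env.line_to([*H,.375],ORI,feed=.06,max_force=10),env.get_wrist_force())
print(env.line_to([*H,.47],ORI,feed=.15,max_force=10),env.get_wrist_force(),env.get_finger_gap())
x,y=DOT["large"]
env.line_to([x,y,.47],ORI,feed=.25)
zt=GZ-.150+.100+.014   # TCP z with tip at the card top
env.line_to([x,y,zt+.012],ORI,feed=.15); env.wait(.2)
print(env.get_time_s(),env.get_eef_pos(),env.get_tool_rot(),env.get_wrist_force())
a,b=env.read_camera("scene"),env.read_camera("top"); np.save("pics/l_s.npy",a);np.save("pics/l_t.npy",b)
cv2.imwrite("pics/large.png",np.hstack([cv2.resize(a[130:250,220:320],(400,480),interpolation=2),cv2.resize(b[150:240,220:295],(400,480),interpolation=2)]))
E
```

```text
False [ 0.20125773  0.32966923 -2.07430147]
False [ 0.18395867  0.02120146 -2.43717158] 0.2997822374198763
7.925 [ 0.50523959 -0.01658876  0.32171731] [-3.14151222e+00  1.54142622e-03 -3.08054956e+00] [ 0.77124281 -0.37318047 -2.54727241]
```

View pics/large.png

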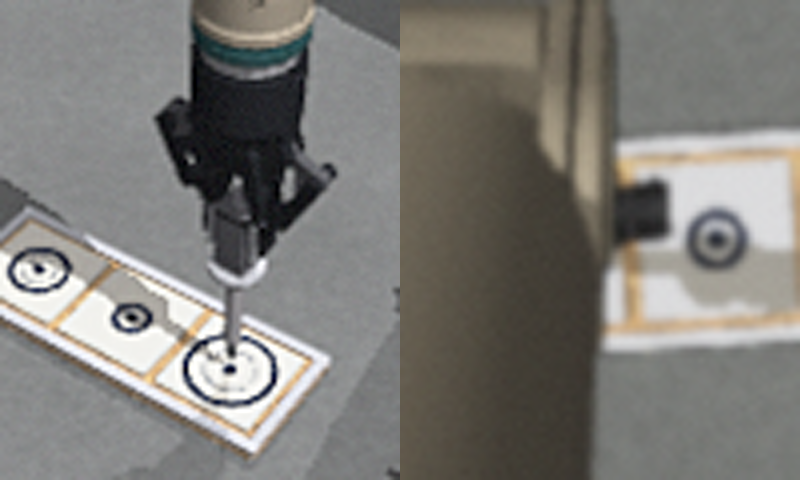

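Scene: the tip, about pixel (278,218), hangs just above the large card's dot at (277.4,222), laterally in line. The top view is blocked by the arm. I'll go closer and compare the tip with the dot without touching.

```bash
python3 - <<'E'
from h import *
x,y=DOT["large"]; zt=GZ+.1-.15+.014
env.line_to([x,y,zt+.003],ORI,feed=.05,max_force=4); env.wait(.2)
print(env.get_time_s(),env.get_eef_pos(),env.get_wrist_force())
a=env.read_camera("scene"); np.save("pics/l2.npy",a)
def proj(p):
    c=C["scene"]; q=np.linalg.inv(c["T"])@np.r_[p,1]; q=c["mtx"]@q[:3]; return (q[:2]/q[2]).round(2)
e=env.get_eef_pos()
print("exp tip",proj([e[0],e[1],e[2]-.295]),"exp collar c",proj([e[0],e[1],e[2]-.192]),"dot z14",proj([x,y,.014]))
cv2.imwrite("pics/large2.png",cv2.resize(a[185:235,250:305],None,fx=12,fy=12,interpolation=2))
E
```

```text
8.5583 [ 0.50505946 -0.01657498  0.31201613] [ 0.66668785  0.49044287 -2.20180326]
exp tip [276.85 221.53] exp collar c [278.2  198.41] dot z14 [276.82 222.16]
```

View pics/large2.png

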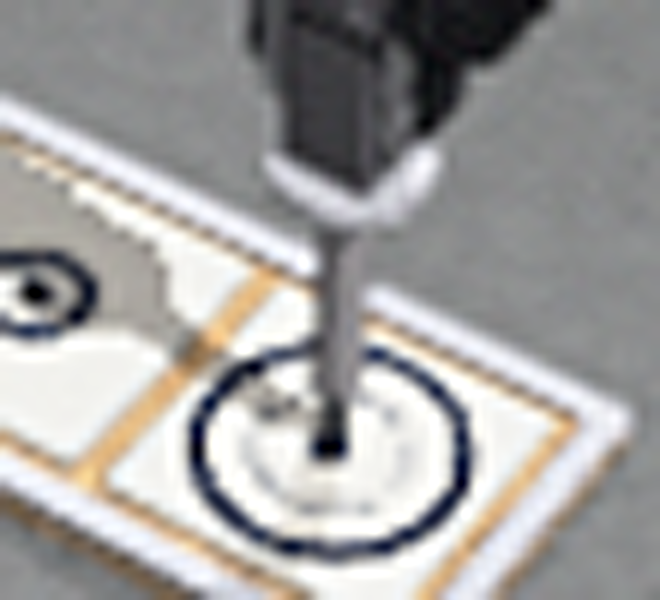

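```bash
python3 - <<'E'
from h import *
a=cv2.cvtColor(np.load("pics/l2.npy"),cv2.COLOR_BGR2GRAY); b=cv2.cvtColor(np.load("pics/scene0.npy"),cv2.COLOR_BGR2GRAY)
print(np.arange(268,290))
for r in range(199,228): print(r,a[r,268:290], b[r,270:285] if r>214 else "")
E
```

```text
[268 269 270 271 272 273 274 275 276 277 278 279 280 281 282 283 284 285
 286 287 288 289]
199 [144 143 139 129 172 217 207 165 121  73  51  44  71  92 148 196 235 235
 171 134 135 135] 
200 [136 142 142 141 133 172 212 221 206 162 116  69  78 149 199 209 227 200
 148 134 132 134] 
201 [150 136 134 135 118 115 165 196 210 222 204 155 149 195 214 195 192 162
 133 136 134 134] 
202 [213 178 153 134 129 123 109 131 178 199 208 215 210 199 204 182 151 137
 137 136 141 138] 
203 [242 244 218 182 150 136 131 128 124 148 169 173 169 163 173 161 139 135
 136 139 137 137] 
204 [201 228 244 241 215 178 154 145 102  84  97 114 142 132 123 133 137 140
 142 142 138 137] 
205 [185 146 200 229 245 244 218 190 119  77  95 138 141 136 136 137 141 141
 145 142 140 138] 
206 [248 227 171 133 202 233 245 253 164  83 127 147 137 135 137 134 137 144
 143 141 134 136] 
207 [244 249 237 192 155 136 199 242 157  86 127 146 135 133 136 136 140 140
 137 140 139 143] 
208 [244 232 209 199 201 200 173 136  91  88 132 143 147 160 154 138 139 139
 136 135 138 141] 
209 [233 200 195 193 205 245 251 211 113  91 130 
[... 1867 characters left out ...]
8  12 161] [215 207 239 245 248 225 166 150 173 236 244 242 244 217 227]
224 [238 252 250 185 205 245 234 225 233 233 249 249 244 243 237 221 235 246
 255 190   9 187] [249 186 201 241 244 248 254 255 253 247 243 243 236 220 233]
225 [210 253 253 217 184 223 229 224 225 223 241 246 244 243 227 233 245 252
 254 152   4 228] [251 216 179 220 241 245 245 244 244 244 243 242 226 231 244]
226 [ 67 208 253 252 235 197 197 201 202 206 227 236 228 238 245 245 250 251
 171  29 122 240] [253 251 232 216 225 226 230 231 232 231 224 236 243 243 249]
227 [ 47  68 208 253 255 236 203 159 168 192 211 217 191 226 248 252 251 179
  44  73 242 248] [205 251 251 247 230 189 199 216 213 214 187 225 247 252 250]
```

The tip axis falls within about 1 mm of the dot: the tip column is 277.2 against 277.0 for the dot, and the shaft end is at row 217.9 against 218.2 expected. I'll touch the large card now.

```bash
cat >> h.py <<'E'
ZT=GZ+.1-.15+.014
def touch(n):
    x,y=DOT[n]; f0=env.get_wrist_force()
    hit=env.line_to([x,y,ZT-.004],ORI,feed=.03,max_force=4)
    F=[]
    for _ in range(3): env.wait(.2); F.append(round((env.get_wrist_force()-f0)[2],2))
    print(n,hit,env.get_eef_pos().round(4),F,env.get_time_s())
    a=env.read_camera("scene"); np.save(f"pics/t_{n}.npy",a)
    env.line_to([x,y,ZT+.004],ORI,feed=.04)
    env.line_to([x,y,ZT+.05],ORI,feed=.15); return a
E
python3 - <<'E'
from h import *
touch("large"); print(env.get_finger_gap(),env.get_wrist_force())
x,y=DOT["medium"]; env.line_to([x,y,ZT+.05],ORI,feed=.15); env.line_to([x,y,ZT+.004],ORI,feed=.08); env.wait(.2)
e=env.get_eef_pos(); print(env.get_time_s(),e)
a=env.read_camera("scene"); c=C["scene"]; g=cv2.cvtColor(a,cv2.COLOR_BGR2GRAY)
for d in(.295,.273):
    q=np.linalg.inv(c["T"])@[e[0],e[1],e[2]-d,1]; q=c["mtx"]@q[:3]; print((q[:2]/q[2]).round(2))
b=cv2.cvtColor(np.load("pics/scene0.npy"),cv2.COLOR_BGR2GRAY)
for r in range(186,202): print(r,g[r,221:238],b[r,225:235] if r>192 else "")
E
```

```text
large False [ 0.5052 -0.0166  0.3051] [np.float64(2.34), np.float64(1.54), np.float64(2.37)] 9.5917
0.29767183137374376 [-0.87037875  0.40853838 -2.19780422]
12.7917 [ 0.51939495 -0.20629285  0.31356749]
[229.05 196.27]
[228.68 191.56]
186 [173 229 238 212 183 151 109 120 144 132 145 179 209 231 236 212 177] 
187 [235 232 214 185 206 204 130 115 146 133 211 209 154 170 209 233 235] 
188 [226 195 198 212 244 243 153 109 141 130 235 253 232 195 152 169 206] 
189 [149 185 226 247 252 236 146 105 141 134 235 252 249 246 231 195 161] 
190 [168 214 233 248 253 247 157 101 141 136 227 252 247 246 247 246 235] 
191 [151 157 153 221 248 253 168 101 144 142 172 227 243 248 249 246 247] 
192 [178 161 167 156 138 119  94  97 126 129  84  83 144 212 243 248 246] 
193 [236 181 159 100  32  60 180 134  53  99 151 168 129  54 123 230 248] [ 58 110 175 167 179 170 158 165 125  55]
194 [255 222 107  32  87 143 229 167  30 129 239 254 246 173  42 119 240] [148 238 243 232 251 242 241 249 243 167]
195 [252 189  55 135 183 190 145  76  41 126 209 225 245 250 156   6 192] [237 233 198 220 240 244 230 220 242 248]
196 [227 101  84 246 239 247 234 118  28  95 223 252 243 254 227  87  88] [229 236 251 178  94 138 227 248 242 251]
197 [204  62 161 254 222 235 249 148   2  30 184 246 215 236 244 120 111] [215 230 240 134   2  20 176 243 212 233]
198 [204  64 144 250 193 218 253 203 148 180 245 243 182 235 236  90 177] [193 212 254 218 151 174 240 241 179 233]
199 [231 106  65 225 226 208 206 211 239 247 252 220 216 242 153  34 226] [218 204 226 240 245 243 249 220 212 239]
200 [254 200  44 128 228 207 162 179 189 216 248 250 242 164  58 152 242] [222 224 190 210 223 221 244 248 241 162]
201 [249 243 169  50  33 113 191 209 207 230 240 165  64  43 151 244 251] [ 40 137 216 242 241 237 237 163  63  40]
```

The large dot is touched: about 2.1 N held for 0.6 s. Over the medium card, the tip column is 229.2 against 229.3 for the dot, so I'll touch it and then do the small one the same way.

```bash
python3 - <<'E'
from h import *
touch("medium")
x,y=DOT["small"]; env.line_to([x,y,ZT+.05],ORI,feed=.15); env.line_to([x,y,ZT+.004],ORI,feed=.08); env.wait(.2)
e=env.get_eef_pos(); print(env.get_time_s(),e,env.get_finger_gap())
g=cv2.cvtColor(env.read_camera("scene"),cv2.COLOR_BGR2GRAY); b=cv2.cvtColor(np.load("pics/scene0.npy"),cv2.COLOR_BGR2GRAY)
for r in range(198,213): print(r,g[r,245:262],b[r,248:258] if r>204 else "")
touch("small")
E
```

```text
medium False [ 0.5193 -0.2062  0.3051] [np.float64(2.48), np.float64(1.98), np.float64(1.3)] 13.8583
16.4333 [ 0.51221984 -0.11065909  0.31353787] 0.29695908940771276
198 [196 192 219 242 254 224 119 114 143 148 141 202 227 243 242 216 181] 
199 [194 221 240 246 251 220 118 115 141 142 197 184 140 199 229 242 245] 
200 [228 244 244 245 250 219 116 113 141 139 239 253 228 185 146 198 229] 
201 [229 246 246 244 250 219 119 114 139 137 234 250 248 247 228 178 146] 
202 [157 215 247 247 253 217 117 115 139 138 234 249 243 245 249 249 232] 
203 [161 154 216 247 255 218 114 112 139 143 232 246 242 242 243 244 247] 
204 [159 162 158 221 244 233 164 120 127 189 246 248 243 242 242 243 242] 
205 [174 157 161 162 150 231 209 114  78 204 250 250 246 243 242 242 242] [246 241 237 234 227 229 229 238 246 245]
206 [229 205 183 159 103  96  78  32  42  53 133 222 248 248 243 241 241] [245 169  93  67  80  96  65 124 216 248]
207 [248 255 235 121  23  67  86  59  63 154 115  76 203 247 245 243 242] [182  47 116 149 181 214 192 107  75 200]
208 [244 252 230 104  92 184 135  32  77 240 246 112  68 231 249 242 242] [ 90  88 238 199 111 156 245 236 111  68]
209 [244 253 194  32 154 245 158   0   2 168 255 170  21 226 250 242 242] [ 32 149 234 143   2   2 160 253 167  19]
210 [243 252 208  65  83 238 210 111 141 216 208  96  83 233 248 244 242] [ 67  80 232 217 131 140 212 204  93  81]
211 [242 247 231 128  46 141 206 183 227 244 131  30 188 247 246 242 243] [125  40 135 228 214 230 240 129  27 184]
212 [242 244 253 236 137  79  56  31  66  61 117 179 242 248 244 241 242] [231 142  97  70  45  67  58 112 175 239]
small False [ 0.5121 -0.1106  0.3051] [np.float64(2.26), np.float64(2.85), np.float64(2.39)] 17.5
```

All three dots are touched, in order. Now I'll go back along the same path into the fork.

```bash
python3 - <<'E'
from h import *
x,y=DOT["small"]; env.line_to([x,y,.47],ORI,feed=.2)
env.line_to([*H,.47],ORI,feed=.2); env.wait(.4); print(env.get_eef_pos(),env.get_time_s(),env.get_finger_gap())
h1=env.line_to([*H,.365],ORI,feed=.06,max_force=5); print(h1,env.get_eef_pos(),env.get_wrist_force())
if not h1:
    env.wait(.2); print(env.line_to([*H,GZ-.002],ORI,feed=.02,max_force=3)); env.wait(.2)
    print(env.get_eef_pos(),env.get_wrist_force(),env.get_ft_torque(),env.get_time_s())
a,b=env.read_camera("scene"),env.read_camera("top")
cv2.imwrite("pics/back.png",np.hstack([cv2.resize(a[210:320,320:415],(400,463),interpolation=2),cv2.resize(b[130:220,80:170],(400,463),interpolation=2)]))
E
```

```text
[0.53851059 0.28517908 0.47004161] 21.6 0.2985668806240842
False [0.53860786 0.28534145 0.36534403] [ 0.24731286  0.11235419 -2.58453884]
True
[0.53846323 0.28523208 0.34526884] [-0.06167383  0.24903772  5.26513311] [0.03769257 0.04929981 0.0102593 ] 24.8083
```

View pics/back.png

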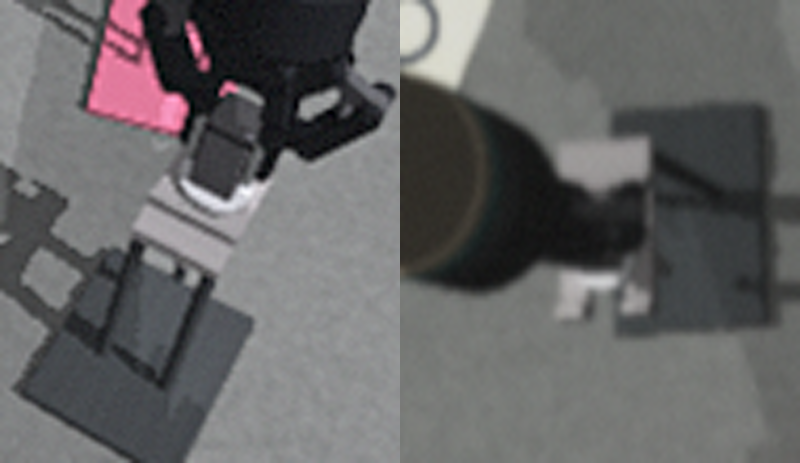

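The collar stopped at z = 0.3453, the same height as at the grasp, and it sits down on the prongs in both views. Now I'll release, retreat upward and check.

```bash
python3 - <<'E'
from h import *
env.gripper_open(); env.wait(.3)
print(env.line_to([*H,.45],ORI,feed=.08,max_force=8),env.get_wrist_force())
env.move_pose([.3,.55,.45],ORI); env.wait(.5)
print(env.get_time_s(),env.get_wrist_force(),env.get_finger_gap())
a,b=env.read_camera("scene"),env.read_camera("top"); s=np.load("pics/scene0.npy");t=np.load("pics/top0.npy")
f=lambda i,j:np.hstack([cv2.resize(i[225:325,315:395],(330,290),interpolation=2),cv2.resize(j[140:205,105:170],(330,290),interpolation=2)])
cv2.imwrite("pics/end.png",np.vstack([f(s,t),f(a,b)]))
E
```

```text
False [0.31384777 0.03403986 0.05633119]
29.1417 [-0.10839138 -0.54503241  0.08111873] 0.9995524590650474
```

View pics/end.png

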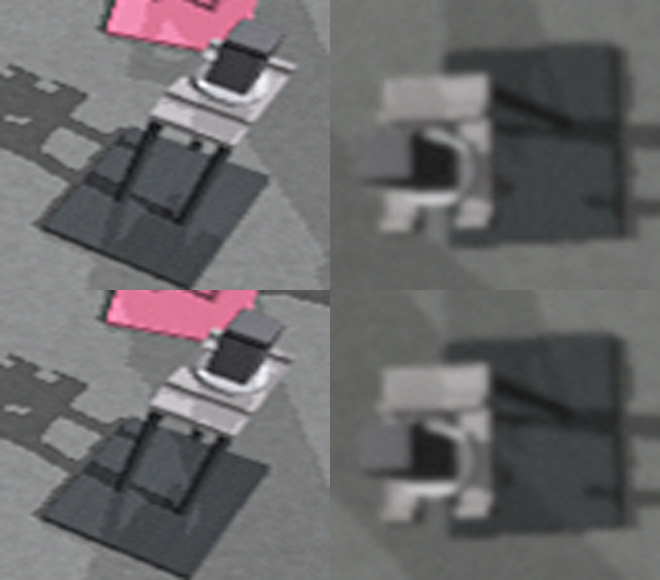

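The stylus hangs upright in the fork as it did at the start (bottom row now, top row before), and the gripper is clear.

```bash
python3 -c "
from plant import env
print(env.hand_in())"
```

```text
the job is handed in; nothing more can be done
None
```

I touched the three dots in order (large, medium, small) at about 2 N for roughly 0.6 s each, hung the stylus back upright in its grey fork, let go, and handed the job in at about 29 s.

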